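Latch the test chamber and sniff its lid joint for leaks

ROBOT

A 6-joint arm with a two-finger parallel gripper is mounted at the origin on the work surface; the furniture and walls round the work are solid. World frame = base frame: x ahead of the robot, y to its left, z up, the work surface at z = 0. Lengths are in m, angles in rad, forces in N, time in s.
With the tool pointing down it reaches from about 0.25 to 0.775 m from the base axis. Payload 4 kg.
Tool frame: the origin (TCP) lies at the centre of the arm's flange, where the gripper is bolted on; the fingertips stand 199 mm ahead of it and the grasp point (between the pads) lies 180 mm ahead of it (robot.tcp_to_tips is the distance from the TCP to the fingertips, in m); z points along the fingers, y is the line along which they close (so a half turn about z gives the same grasp; the last joint's range is limited). The gripper opens to 94 mm and grips with 3 to 60 N. Pads are 16 mm wide; open, the fingers measure 119 mm over their backs; the gripper's body (75 mm by 177 mm) begins 78 mm behind the grasp point.
Start: joints at [1.22, 0.087, 1.371, -0, 1.684, -0.103], TCP at [0.135, 0.533, 0.405] pointing down, gripper open.
Joint ranges: [-3.1, 3.1], [-0.76, 2.03], [0.27, 2.55], [-1.08, 4.22], [0.17, 2.65], [-2.57, 2.57]. Speed limits (rad/s): [2.79, 2.79, 3.14, 3.14, 3.14, 3.14].

INTERFACE

Orientations are given as [roll, pitch, yaw] about the fixed x, y, z axes, in that order (R = Rz(yaw) Ry(pitch) Rx(roll)).
In Python, from bench import telemetry, snapshot, ticket, robot gives the robot as it stands.
- The arm moves only by the tool apply_moves, never from a script. Its argument "moves" is a list that holds one entry, the list of rows, each a list of 5 numbers: the shift along the tool's x, y, z in units of 50 mm (1.0 is 50 mm), then the turn about the tool's z in units of 10 degrees (1.0 is 10 degrees), then the closure, from 0 (fully open) to 1 (shut). A call has 1 to 10 rows; each row is the pose to reach, as a shift and turn from the pose commanded when the call began, along the tool's axes at that moment; what a row does not reach only later rows make up. A row lasts 1/8 s, in which the tool goes at most 62.5 mm and 10.7 degrees, less where a joint would pass 70% of its speed; a pose out of reach is approached as far as the arm can. A call with a gripper value outside its range is refused whole. The fingers move at their own pace and stop on an object; the grip force is fixed at half the most. Time passes only in rows, so rows that repeat a pose let the fingers close. It gives the time, the measured TCP pose, the force, the opening and the grip force at its end, in the units of the state.
- telemetry.get_obs(): the state, without advancing time (a new reading comes with each control period).
- snapshot(name): name is "side" or "top" or "wrist"; returns a dict with "image" (420x560x3 uint8, red, green, blue), "fovy" (degrees; the focal length in pixels is half the picture's height over the tangent of half this angle, whatever the lens; pixels are square), "cx", "cy" (the principal point, pixels), "D" ([k1, k2, p1, p2, k3] as OpenCV has them; the pictures are not rectified), "R" (3x3) and "t" (3): a world point X has camera coordinates R X + t. Camera axes: x right, y down, z forward; pixel columns grow to the right and rows downward; lengths in m; the calibration is good to about 2 mm. A picture is of the moment at which its call begins. There is no depth.
- ticket.close_job(): hands the job in; it is judged then, once.
The state is a dict: "time": time; "joint_positions": joint angles; "qvel": joint speeds; "joint_torque": joint torques, N m; "tool_pos": TCP position; "ee_rot": TCP orientation; "wrist_force": force on the tool from outside, world axes, zero at the start; "wrist_torque": the same for the moment, N m; "width": finger opening in m; "finger_force": force on a finger pad.
Only numpy, scipy, OpenCV 4.12 (cv2) and the standard library are available. Lean on these libraries where they do the work, as an engineer would, in place of code of your own. Each camera call takes 0.05 s, during which the arm holds its last target. There are 200 camera calls.

TASK

Swing the chamber's latch bar fully home into its catch. Then take the leak probe from its dock and guide its tip slowly (2 to 4 cm per second) along the chamber's front lid joint, under the overhanging blue plate, from the red mark to the blue mark, keeping the tip right in the corner of the joint without pressing. Lay the probe back in its dock, tip home on the stop, and leave the other things on the bench where they are.

Things in the scene. Friction and masses are not known exactly. Their poses are not given: they have to be found in the camera images.
- chamber: fixed gas-tight test chamber, 90 x 140 mm, grey base, white lid. Origin on the worktop under its centre, z up; front faces its -x, y is to the chamber's left seen from the robot. An aluminium ledge, top at z=50 mm, projects 18 mm in front of the lid's front wall (x=-45 mm). Blue cover plate on top, z=95 to 103 mm, 144 mm wide, overhanging in front to x=-70 mm
- seam_mid (a point): middle of the front lid joint, the black gasket line, straight along chamber y, in the corner of the ledge's top and the front wall. The point is where the tip belongs, 3.5 mm in front of the wall and above the ledge; chamber's axes. Because of the blue plate the probe reaches it only leaning at least 33 degrees from vertical, tail to the front (40 is right)
- red_mark_point (a point): where the probe's tip belongs at the red end of the joint (3.5 mm in front of the wall and above the ledge), beside a red clip 10 mm wide on the ledge's front edge with a red stripe to the joint; 50 mm to one side of seam_mid, chamber's axes. Red may be at either end
- blue_mark_point (a point): the same for the blue clip, at the other end of the joint, 100 mm from the red one
- latch (a joint): steel latch bar on top of the chamber, turning about the vertical at its centre. 0 = home in the C-shaped dark steel catch on the left side, at its stop (bar along chamber +y); 1.57 = bar pointing to the front (chamber -x); range 0 to 1.75. Light friction (about 1 N at the knob), stays where it is left
- latch_pivot (a point): on the latch's turning axis, z=108 mm, at the chamber's centre; chamber's axes
- latch_knob (a point): centre of the red upright knob on the latch bar: 16 mm thick, 30 mm high (z=111 to 141 mm), 50 mm from the turning axis. The bar's top is at z=111 mm; the catch, top at z=120 mm, begins 22 mm beyond the knob's centre when home
- probe_grip (a point): handle centre of the loose leak probe (60 g), a straight round wand 172 mm long: steel nose 6 mm thick and 55 mm long, then a 16 mm barrel with orange handle. The point is on its axis, 140 mm from the nose tip, 32 mm from the tail; z runs from tip to tail. Docked, it leans 40 degrees from vertical, tail towards dock -x; the barrel is free of the cradle from 112 mm from the tip upwards
- probe_tip (a point): end of the probe's nose, on its axis; z along the wand to the tail
- dock: fixed grey probe dock with an open V cradle. Origin on the worktop, z up; -x is the side to which the probe leans (robot side). A clear hood plate, z=190 to 195 mm, 80 mm wide, covers dock x=-72 to +28 mm above the probe, so take the handle with the tool leaning like the probe and draw it out and put it back along its own axis (lowest 112 mm lie in or below the cradle)
- dock_tip (a point): where the docked probe's nose tip is (within 2 mm): dock x=0, y=0, z=20 mm; dock's axes. The docked probe's axis runs from here along (-sin 40, 0, cos 40) in dock axes; the shoulder 55 mm from the tip stands on a stop, and a probe let go just above it slides or drops home
- roll: bystander: white roll of labels, 68 mm across, 40 mm high, standing flat; leave alone
- timer: bystander: white bench timer, 66 mm wide, 63 mm high; leave alone
- carton: bystander: red and white printed carton 61x90x46 mm; leave alone
- dish: bystander: round petri dish 59 mm across, 15 mm high; leave alone

How it is judged:
On the way, in this order (a step that is already met when the one before it is completed fails the run):
1. the latch bar is swung home into its catch (value of joint latch below 0.06 rad and velocity of joint latch between -0.05 and 0.05 rad/s), for 0.2 s.
2. with the latch home, the probe's tip is in the joint's corner at the red mark (x of probe_tip in the frame of chamber between -0.055 and -0.044 m and z of probe_tip in the frame of chamber between 0.049 and 0.06 m and y of probe_tip in the frame of chamber between -0.064 and 0.064 m and linear speed of probe below 0.08 m/s and value of joint latch below 0.06 rad and distance between probe_tip and red_mark_point below 0.012 m), for 0.15 s.
3. the tip, moving slowly (under 8 cm/s), is in the joint's corner about 3 cm from the red mark (x of probe_tip in the frame of chamber between -0.055 and -0.044 m and z of probe_tip in the frame of chamber between 0.049 and 0.06 m and y of probe_tip in the frame of chamber between -0.064 and 0.064 m and linear speed of probe below 0.08 m/s and value of joint latch below 0.06 rad and distance between probe_tip and red_mark_point between 0.02 and 0.038 m), for 0.15 s.
4. the tip, moving slowly (under 8 cm/s), is in the joint's corner about half-way (x of probe_tip in the frame of chamber between -0.055 and -0.044 m and z of probe_tip in the frame of chamber between 0.049 and 0.06 m and y of probe_tip in the frame of chamber between -0.064 and 0.064 m and linear speed of probe below 0.08 m/s and value of joint latch below 0.06 rad and distance between probe_tip and red_mark_point between 0.041 and 0.059 m), for 0.15 s.
5. the tip, moving slowly (under 8 cm/s), is in the joint's corner about 7 cm from the red mark (x of probe_tip in the frame of chamber between -0.055 and -0.044 m and z of probe_tip in the frame of chamber between 0.049 and 0.06 m and y of probe_tip in the frame of chamber between -0.064 and 0.064 m and linear speed of probe below 0.08 m/s and value of joint latch below 0.06 rad and distance between probe_tip and red_mark_point between 0.062 and 0.08 m), for 0.15 s.
6. the tip is in the joint's corner at the blue mark (x of probe_tip in the frame of chamber between -0.055 and -0.044 m and z of probe_tip in the frame of chamber between 0.049 and 0.06 m and y of probe_tip in the frame of chamber between -0.064 and 0.064 m and linear speed of probe below 0.08 m/s and value of joint latch below 0.06 rad and distance between probe_tip and blue_mark_point below 0.012 m), for 0.15 s.
At the end, for the whole second after the job is handed in: The latch is home (under 0.06 rad), and the probe lies at rest in its dock, tip within 12 mm of its home point, leaning 34 to 46 degrees from vertical like the cradle (value of joint latch below 0.06 rad and distance between probe_tip and dock_tip below 0.012 m and angle between the z axis of probe and the z axis of dock, either way round between 0.6 and 0.8 rad and linear speed of probe below 0.01 m/s and angular speed of probe below 0.1 rad/s); the robot touches nothing.
It fails at once if the probe presses on the chamber with more than 15 N (contact force between probe and chamber above 15 N).
It fails at once if the roll is moved by more than 2 cm (distance of roll from where it was at the start of the episode above 0.02 m).
It fails at once if the timer is moved by more than 2 cm (distance of timer from where it was at the start of the episode above 0.02 m).
It fails at once if the carton is moved by more than 2 cm (distance of carton from where it was at the start of the episode above 0.02 m).
It fails at once if the dish is moved by more than 2 cm (distance of dish from where it was at the start of the episode above 0.02 m).
It also fails if it takes over 72 s, if anything falls off the work surface, if the arm or the gripper's body presses on something with over 40 N, if the wrist force passes 120 N, or if a joint passes its speed limit or range.

## Working session

There is one attempt and no reset: what is moved stays moved. The work goes in short steps, Python scripts to look and compute and a tool call to move; the robot and the scene stay as the last step left them, time stands still between calls to the robot, and variables do not carry over. Pictures are saved under pics/ and viewed, at most 14 in all, crops included, and the job is handed in when it is done.

Besides the shell and the picture viewer there is one more tool, called after ">>>" as name(argument=value, ...) on one line, values as JSON. apply_moves: Moves the arm, as the interface text tells. Its arguments: {"type":"object","properties":{"moves":{"type":"array","items":{"type":"array","items":{"type":"array","items":{"type":"number"}}}}},"required":["moves"]}

```bash
mkdir -p pics; cat > h.py <<'E'
import numpy as np,cv2
from bench import telemetry,snapshot,ticket,robot
def cam(n):
    s=snapshot(n);h=s["image"].shape[0];f=h/2/np.tan(np.radians(s["fovy"])/2)
    s["K"]=np.array([[f,0,s["cx"]],[0,f,s["cy"]],[0,0,1.]]);s["D"]=np.array(s["D"],float);s["R"]=np.array(s["R"]);s["t"]=np.array(s["t"]);return s
def save(s,fn,crop=None,k=1):
    im=s["image"][:,:,::-1]
    if crop: x0,y0,x1,y1=crop; im=im[y0:y1,x0:x1]
    cv2.imwrite(fn,cv2.resize(im,None,fx=k,fy=k,interpolation=cv2.INTER_CUBIC))
def ray(s,uv):
    p=cv2.undistortPoints(np.array([[uv]],float),s["K"],s["D"])[0,0]
    return -s["R"].T@s["t"], s["R"].T@np.array([p[0],p[1],1])
def atz(s,uv,z):
    c,d=ray(s,uv);return c+d*(z-c[2])/d[2]
def proj(s,X):
    return cv2.projectPoints(np.atleast_2d(X).astype(float),cv2.Rodrigues(s["R"])[0],s["t"],s["K"],s["D"])[0][:,0]
E
python3 - <<'E'
from h import *
import pickle
for n in("top","side"):
    s=cam(n);pickle.dump(s,open(n+".pkl","wb"));save(s,f"pics/{n}.png",k=1.42);print(n,-s["R"].T@s["t"],s["R"][2],s["fovy"])
print(telemetry.get_obs())
E
```

```text
top [ 0.318482   -0.16515084  1.56836615] [ 0.08063785  0.01180948 -0.9966735 ] 43.18580891182927
side [0.81567427 0.59626046 0.74827936] [-0.36280958 -0.70598501 -0.60823875] 46.86397939674492
{'time': 0.1, 'joint_positions': array([ 1.21990691e+00,  8.78648569e-02,  1.37205457e+00, -9.54486748e-07,
        1.68363566e+00, -1.03068603e-01]), 'qvel': array([ 0.00116863, -0.00064337, -0.00311576,  0.00111111,  0.00119694,
        0.00021285]), 'joint_torque': array([ 2.87215342e-03, -3.41256666e+01, -3.03300226e+01,  7.19957566e-02,
        3.04265111e-02, -8.12862140e-05]), 'tool_pos': array([0.13486298, 0.5331033 , 0.40365437]), 'ee_rot': array([-3.13964053e+00, -2.00964119e-04,  2.89377154e+00]), 'wrist_force': array([-1.00260289,  0.56281574, -0.91908644]), 'wrist_torque': array([ 0.00781808,  0.02196265, -0.02720772]), 'finger_force': 0.0, 'width': 0.09397034912343145}
```

View pics/top.png

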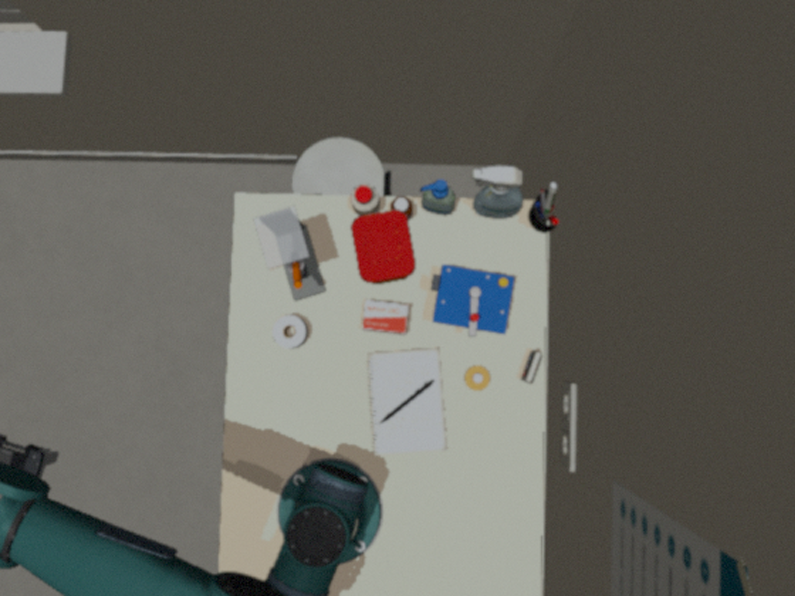

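View pics/side.png

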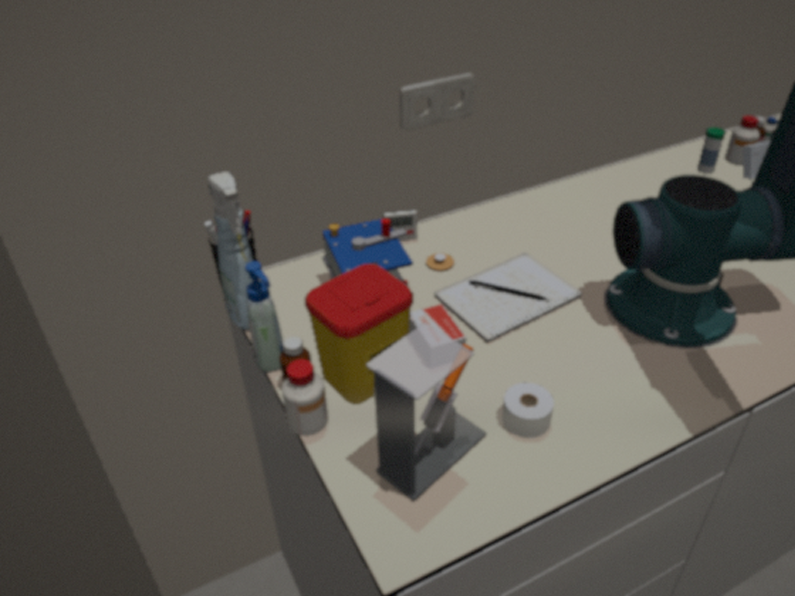

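```bash
python3 - <<'E'
from h import *
import pickle
s=pickle.load(open("top.pkl","rb"))
im=s["image"][:,:,::-1]
a=cv2.resize(im[135:245,165:300],None,fx=3,fy=5*3/5);b=im[175:245,290:380]
A=cv2.resize(im[140:215,172:242],(560,600),interpolation=3)  #8x
cv2.imwrite("pics/t2.png",np.hstack([cv2.resize(im[140:215,175:240],(390,450),interpolation=3),cv2.resize(im[178:253,297:365],(408,450),interpolation=3)]))
E
```

```text
(no output)
```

View pics/t2.png

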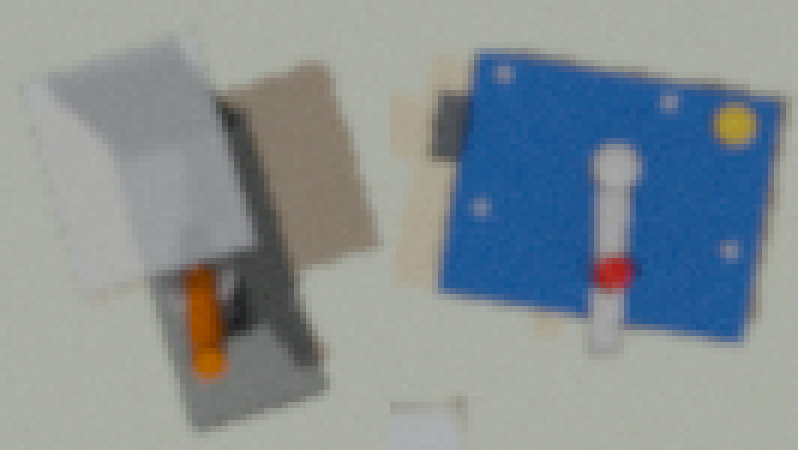

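```bash
cat > p1.py <<'E'
from h import *
import pickle
from scipy.optimize import least_squares
s=pickle.load(open("top.pkl","rb"))
L=lambda x,y:((x+.5)/6-.5+175,(y+.5)/6-.5+140)
Rr=lambda x,y:((x-390+.5)/6-.5+297,(y+.5)/6-.5+178)
def fit(loc,px,x0):
    loc=np.array(loc,float);px=np.array(px)
    def f(p):
        c,n=np.cos(p[2]),np.sin(p[2]);W=loc@np.array([[c,n,0],[-n,c,0],[0,0,1]])+[p[0],p[1],0]
        return (proj(s,W)-px).ravel()
    r=least_squares(f,x0);return r.x,r.fun.reshape(-1,2).round(1)
if __name__=="__main__":
    c=[Rr(*p) for p in[(475,50),(785,100),(742,342),(440,292)]]
    print([atz(s,p,.103).round(4) for p in c])
    piv=atz(s,Rr(616,162),.114);kn=atz(s,Rr(612,272),.141);print("piv",piv,"knob",kn)
    ch,res=fit([[-.07,.072,.103],[-.07,-.072,.103],[0,0,.114]],[c[3],c[2],Rr(616,162)],[.6,-.2,0]);print("chamber",ch,res)
    h=[L(*p) for p in[(28,85),(190,35),(258,245),(90,298)]]
    print([atz(s,p,.195).round(4) for p in h])
    d,res=fit([[.028,.04,.195],[.028,-.04,.195],[-.072,-.04,.195],[-.072,.04,.195],[-.1106,0,.155]],h+[L(208,362)],[.7,.2,0]);print("dock",d,res)
E
python3 p1.py
```

```text
[array([ 0.5056, -0.2141,  0.103 ]), array([ 0.4863, -0.3581,  0.103 ]), array([ 0.3738, -0.3402,  0.103 ]), array([ 0.393 , -0.2008,  0.103 ])]
piv [ 0.45429964 -0.27960696  0.114     ] knob [ 0.40217075 -0.27675304  0.141     ]
chamber [ 0.45328076 -0.27976457 -0.1340943 ] [[-0.6 -0.2]
 [ 0.6 -0.1]
 [ 0.   0.4]]
[array([0.5697, 0.1368, 0.195 ]), array([0.5937, 0.0664, 0.195 ]), array([0.5017, 0.0327, 0.195 ]), array([0.4765, 0.1053, 0.195 ])]
dock [0.55664794 0.09287333 0.32983716] [[-1.1 -0.2]
 [ 0.9 -0.9]
 [ 0.4  0.1]
 [-0.8  0.3]
 [ 0.6  0.6]]
```

```bash
cat > mv.py <<'E'
from h import *
from scipy.spatial.transform import Rotation as Ro
def move(*tg,show=True):
    "targets (x,y,z,yaw) -> units relative to present pose"
    o=telemetry.get_obs();R=Ro.from_euler("xyz",o["ee_rot"]).as_matrix();y0=o["ee_rot"][2]
    print("now",o["tool_pos"].round(4),o["ee_rot"].round(3),"w",round(float(o["width"]),4),"t",o["time"],"q",o["joint_positions"].round(2))
    for t in tg:
        d=R.T@(np.array(t[:3])-o["tool_pos"])/.05
        print(d.round(3),round(-np.degrees((t[3]-y0))/10,3))
E
python3 -c "
from mv import *
move((.38,-.28,.40,3.085))"
```

```text
now [0.1349 0.5331 0.4037] [-3.14  -0.     2.894] w 0.094 t 0.1 q [ 1.22  0.09  1.37 -0.    1.68 -0.1 ]
[ -8.742 -14.562   0.1  ] -1.096
```

>>> apply_moves(moves=[[[-8.74, -14.56, 0, -1.1, 0.5], [-8.74, -14.56, 0, -1.1, 0.5], [-8.74, -14.56, 0, -1.1, 0.5], [-8.74, -14.56, 0, -1.1, 0.5], [-8.74, -14.56, 0, -1.1, 0.5], [-8.74, -14.56, 0, -1.1, 0.5], [-8.74, -14.56, 0, -1.1, 0.5], [-8.74, -14.56, 0, -1.1, 0.5], [-8.74, -14.56, 0, -1.1, 0.5], [-8.74, -14.56, 0, -1.1, 0.5]]])

```text
time: 1.35
tool_pos: [0.315, -0.0673, 0.4046]
ee_rot: [3.141, 0.001, 3.085]
wrist_force: [1.0, 0.3, 1.5]
width: 0.047
finger_force: 0.0
```

```bash
python3 -c "
from mv import *
move((.38,-.28,.40,3.085))"
```

```text
now [ 0.315  -0.0673  0.4046] [3.141e+00 1.000e-03 3.085e+00] w 0.047 t 1.35 q [-0.39 -0.44  1.82  0.    1.76 -1.9 ]
[-1.54  -4.174  0.093] -0.001
```

>>> apply_moves(moves=[[[-1.54, -4.17, 0, 0, 0.5], [-1.54, -4.17, 0, 0, 0.5], [-1.54, -4.17, 0, 0, 0.5], [-1.54, -4.17, 0, 0, 0.5], [-1.54, -4.17, 0, 0, 0.5], [-1.54, -4.17, 0, 0, 0.5]]])

```text
time: 2.1
tool_pos: [0.3804, -0.2771, 0.4042]
ee_rot: [3.14, -0.001, 3.086]
wrist_force: [-0.5, 0.2, 0.3]
width: 0.0471
finger_force: 0.0
```

```bash
python3 -c "
from mv import *
import pickle
s=cam('wrist');pickle.dump(s,open('w1.pkl','wb'));save(s,'pics/w1.png',k=1.42);print(-s['R'].T@s['t'],s['R'][2],s['fovy'])
move((.4,-.277,.317,3.085))"
```

```text
[ 0.30373992 -0.27200964  0.3850288 ] [ 0.26207887 -0.01145347 -0.96497849] 70.7497751263251
now [ 0.3803 -0.2767  0.4046] [ 3.141 -0.     3.087] w 0.047 t 2.15 q [-0.75 -0.09  1.55  0.    1.68 -2.27]
[-0.393  0.013  1.751] 0.01
```

View pics/w1.png

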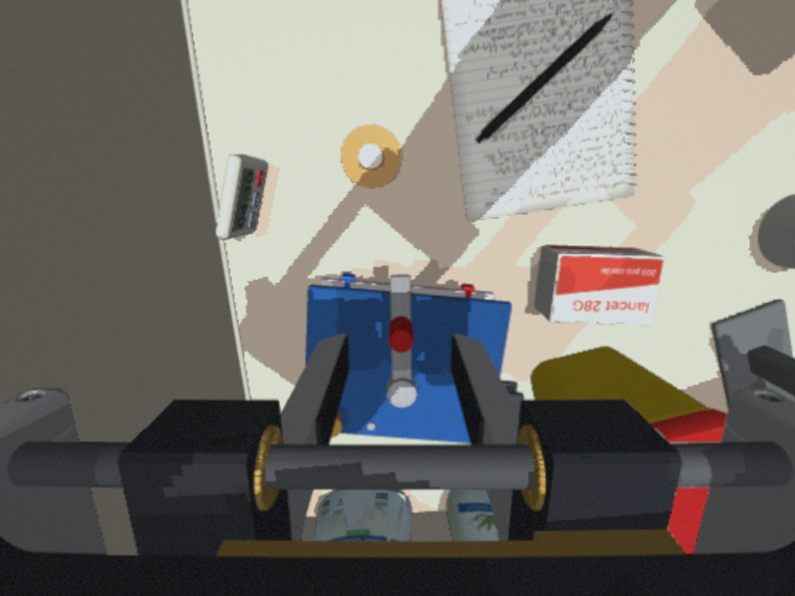

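```bash
cat > p2.py <<'E'
from p1 import *
import p1
s=p1.s=pickle.load(open("w1.pkl","rb"))
P=lambda x,y:((x+.5)/1.42-.5,(y+.5)/1.42-.5)
a,b,pv,k,r,bl=P(308,286),P(511,302),P(402,388),P(400,326),P(468,288),P(348,277)
for n,p,z in(("L",b,.103),("R",a,.103),("piv",pv,.116),("knob",k,.141),("red",r,.055),("blue",bl,.055)):print(n,atz(s,p,z).round(4))
print(fit([[-.07,.072,.103],[-.07,-.072,.103],[0,0,.116]],[b,a,pv],[.45,-.28,-.13]))
E
python3 p2.py
```

```text
L [ 0.39   -0.1976  0.103 ]
R [ 0.3705 -0.3383  0.103 ]
piv [ 0.4452 -0.2772  0.116 ]
knob [ 0.3899 -0.2757  0.141 ]
red [ 0.3909 -0.2201  0.055 ]
blue [ 0.3763 -0.3165  0.055 ]
(array([ 0.44836631, -0.277476  , -0.13861357]), array([[ 1.1, -1.1],
       [-1. , -1.4],
       [-0.1,  2.8]]))
```

>>> apply_moves(moves=[[[-0.4, 0, 0.8, 0, 0.5], [-0.4, 0, 1.5, 0, 0.5], [-0.4, 0, 1.76, 0, 0.5], [-0.4, 0, 1.76, 0, 0.9], [-0.4, 0, 1.76, 0, 0.9], [-0.4, 0, 1.76, 0, 0.9], [-0.4, 0, 1.76, 0, 0.9], [-0.4, 0, 1.76, 0, 0.9]]])

```text
time: 3.15
tool_pos: [0.4007, -0.2789, 0.318]
ee_rot: [-3.141, 0.002, 3.086]
wrist_force: [-0.4, 1.0, 5.0]
width: 0.0155
finger_force: 30.0
```

```bash
python3 -c "
from mv import *
c=np.array([.451,-.2785]);rows=[]
o=telemetry.get_obs()['tool_pos'];print(o-np.r_[c,0])
for a in np.linspace(1.65,-0.04,10)[1:]:
    b=np.pi/2-.137+a
    rows.append((*(c+.05*np.array([np.cos(b),np.sin(b)])),.316,b))
move(*rows)"
```

```text
[-0.05026128 -0.0003745   0.31802575]
now [ 0.4007 -0.2789  0.318 ] [-3.141e+00  2.000e-03  3.086e+00] w 0.0155 t 3.15 q [-0.72 -0.02  1.65  0.    1.51 -2.24]
[-0.021  0.252  0.04 ] 1.087
[-0.074  0.432  0.04 ] 2.163
[-0.159  0.599  0.04 ] 3.239
[-0.274  0.747  0.04 ] 4.315
[-0.414  0.872  0.041] 5.391
[-0.575  0.967  0.041] 6.467
[-0.752  1.031  0.041] 7.543
[-0.937  1.061  0.041] 8.619
[-1.124  1.056  0.042] 9.694
```

>>> apply_moves(moves=[[[-0.02, 0.2, 0, 1.05, 0.9], [-0.07, 0.4, 0, 2.1, 0.9], [-0.16, 0.6, 0, 3.1, 0.9], [-0.27, 0.75, 0, 4.15, 0.9], [-0.41, 0.87, 0, 5.2, 0.9], [-0.57, 0.97, 0, 6.2, 0.9], [-0.75, 1.03, 0, 7.25, 0.9], [-0.93, 1.06, 0, 8.3, 0.9], [-1.12, 1.06, 0, 9.3, 0.9], [-1.12, 1.06, 0, 9.5, 0.9]]])

```text
time: 4.4
tool_pos: [0.4583, -0.2298, 0.3179]
ee_rot: [-3.137, 0.003, 1.425]
wrist_force: [-8.3, -1.4, 8.6]
width: 0.0154
finger_force: 30.0
```

```bash
python3 -c "
from mv import *
c=np.array([.451,-.2785]);
o=telemetry.get_obs();print((o['tool_pos']-np.r_[c,0])/.05,o['wrist_force'],o['wrist_torque'])
b=np.pi/2-.137
for a in (0,-.06,-.1):move((*(c+.05*np.array([np.cos(b+a),np.sin(b+a)])),.318,b))"
```

```text
[0.14674974 0.97468759 6.35776179] [-8.31185182 -1.37983092  8.64107779] [-0.18101333  1.5314361   0.04067159]
now [ 0.4583 -0.2298  0.3179] [-3.137e+00  3.000e-03  1.425e+00] w 0.0154 t 4.4 q [-0.57  0.04  1.59 -0.    1.51 -0.43]
[ 0.014 -0.012 -0.002] -0.05
now [ 0.4583 -0.2298  0.3179] [-3.137e+00  3.000e-03  1.425e+00] w 0.0154 t 4.4 q [-0.57  0.04  1.59 -0.    1.51 -0.43]
[ 0.013  0.048 -0.003] -0.05
now [ 0.4583 -0.2298  0.3179] [-3.137e+00  3.000e-03  1.425e+00] w 0.0154 t 4.4 q [-0.57  0.04  1.59 -0.    1.51 -0.43]
[ 0.01   0.087 -0.003] -0.05
```

>>> apply_moves(moves=[[[0, 0, 0, 0, 0.9], [0, -0.04, 0, 0, 0.5], [0, -0.04, 0, 0, 0.5], [0, -0.04, -1.0, 0, 0.5], [0, -0.04, -2.0, 0, 0.5], [0, -0.04, -2.2, 0, 0.5]]])

```text
time: 5.15
tool_pos: [0.4578, -0.2288, 0.4306]
ee_rot: [3.135, 0.003, 1.428]
wrist_force: [-0.2, 0.3, 1.3]
width: 0.0471
finger_force: 0.0
```

```bash
python3 -c "
from mv import *
from p1 import *
d=np.array([.5566,.0929,0]);yw=.33;c,n=np.cos(yw),np.sin(yw)
W=lambda p:d+np.array([c*p[0]-n*p[1],n*p[0]+c*p[1],p[2]])
g=W((-.09,0,.1273));print('grip',g);
st=W((-.09-.12,0,0));
for y in(yw,yw+np.pi): move((st[0],st[1],.43,y))"
```

```text
grip [0.47145619 0.06373613 0.1273    ]
now [ 0.4578 -0.2288  0.4306] [3.135e+00 3.000e-03 1.428e+00] w 0.0471 t 5.15 q [-0.57 -0.    1.41  0.    1.72 -0.43]
[ 4.737 -2.7   -0.02 ] 6.291
now [ 0.4578 -0.2288  0.4306] [3.135e+00 3.000e-03 1.428e+00] w 0.0471 t 5.15 q [-0.57 -0.    1.41  0.    1.72 -0.43]
[ 4.737 -2.7   -0.02 ] -11.709
```

>>> apply_moves(moves=[[[4.7, -2.7, 0, -11.7, 0.5], [4.7, -2.7, 0, -11.7, 0.5], [4.7, -2.7, 0, -11.7, 0.5], [4.7, -2.7, 0, -11.7, 0.5], [4.7, -2.7, 0, -11.7, 0.5], [4.7, -2.7, 0, -11.7, 0.5], [4.7, -2.7, 0, -11.7, 0.5], [4.7, -2.7, 0, -11.7, 0.5], [4.7, -2.7, 0, -11.7, 0.5], [4.7, -2.7, 0, -11.7, 0.5]]])

```text
time: 6.4
tool_pos: [0.3573, 0.0232, 0.4248]
ee_rot: [3.141, -0.003, -2.974]
wrist_force: [-0.5, 0.5, -0.3]
width: 0.047
finger_force: 0.0
```

>>> apply_moves(moves=[[[0, 0, 0, -1, 0.5], [0, 0, 0, -1, 0.5], [0, 0, 0, -1, 0.5]]])

```text
time: 6.78
tool_pos: [0.3573, 0.0232, 0.4258]
ee_rot: [3.141, -0.001, -2.808]
wrist_force: [0.4, -0.0, 0.6]
width: 0.0468
finger_force: 0.0
```

```bash
python3 -c "
from mv import *
import pickle
s=cam('wrist');pickle.dump(s,open('w2.pkl','wb'));save(s,'pics/w2.png',k=1.42);print(-s['R'].T@s['t'],s['R'][2],s['fovy'])
s=cam('top');pickle.dump(s,open('top2.pkl','wb'))
move((.358,.025,.43,3.472))"
```

```text
[ 0.284766   -0.00109191  0.40662249] [ 0.2473656   0.08819428 -0.96490001] 70.7497751263251
now [0.3573 0.0232 0.4262] [ 3.141e+00 -1.000e-03 -2.807e+00] w 0.0463 t 6.875 q [-0.09 -0.36  1.72  0.    1.78 -2.  ]
[-0.025  0.03  -0.075] -35.979
```

View pics/w2.png

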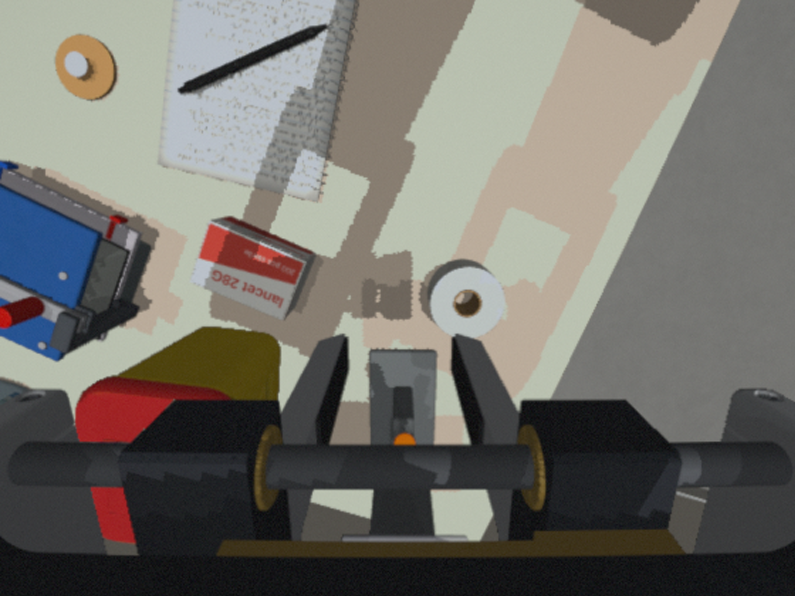

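```bash
python3 - <<'E'
from h import *
import pickle
s=pickle.load(open("w2.pkl","rb"))
P=lambda x,y:((x+.5)/1.42-.5,(y+.5)/1.42-.5)
d=np.array([.5566,.0929,0]);yw=.33;c,n=np.cos(yw),np.sin(yw)
def loc(X): q=X-d;return np.array([c*q[0]+n*q[1],-n*q[0]+c*q[1],X[2]]).round(4)
for nm,p,z in(("tail",P(404,438),.152),("bl",P(369,350),.008),("br",P(437,351),.008),("mL",P(371,445),.01),("mR",P(436,445),.01)):
    X=atz(s,p,z);print(nm,X.round(4),loc(X))
print(proj(s,[d+np.array([-c*.1106,-n*.1106,.152])])*1.42)
E
```

```text
tail [0.4465 0.0589 0.152 ] [-0.1151  0.0035  0.152 ]
bl [0.4524 0.0251 0.008 ] [-0.1206 -0.0304  0.008 ]
br [0.4308 0.0911 0.008 ] [-0.1196  0.039   0.008 ]
mL [0.5567 0.0613 0.01  ] [-0.0101 -0.0299  0.01  ]
mR [0.5337 0.1282 0.01  ] [-0.0102  0.0408  0.01  ]
[[398.718622   443.43071901]]
```

```bash
python3 -c "
from mv import *
d=np.array([.554,.0941,0]);yw=.33;c,n=np.cos(yw),np.sin(yw)
W=lambda x,z:(*(d[:2]+x*np.array([c,n])),z,yw-np.pi)
move(W(-.13,.426),W(-.13,.312),W(-.0932,.312))"
```

```text
now [0.3573 0.0232 0.4262] [ 3.141e+00 -1.000e-03 -2.807e+00] w 0.0463 t 6.875 q [-0.09 -0.36  1.72  0.    1.78 -2.  ]
[-1.581  0.061  0.004] 0.024
[-1.583  0.06   2.284] 0.024
[-2.319  0.057  2.283] 0.024
```

>>> apply_moves(moves=[[[-0.8, 0.06, 0, 0, 0.45], [-1.58, 0.06, 0.3, 0, 0.45], [-1.58, 0.06, 1.2, 0, 0.45], [-1.58, 0.06, 2.0, 0, 0.45], [-1.58, 0.06, 2.28, 0, 0.45], [-1.9, 0.06, 2.28, 0, 0.45], [-2.32, 0.06, 2.28, 0, 0.45], [-2.32, 0.06, 2.28, 0, 0.45]]])

```text
time: 7.88
tool_pos: [0.4678, 0.0646, 0.3149]
ee_rot: [-3.14, 0.004, -2.806]
wrist_force: [0.4, 1.2, -0.4]
width: 0.0516
finger_force: 0.0
```

```bash
python3 -c "
from mv import *
import pickle
s=cam('wrist');pickle.dump(s,open('w3.pkl','wb'))
t=cam('side')
a=cv2.resize(s['image'][200:420,150:430],None,fx=1.4,fy=1.4);b=t['image'][170:370,200:400];b=cv2.resize(b,(308,308),interpolation=3)
cv2.imwrite('pics/w3.png',np.hstack([a,b])[:,:,::-1])
move((.358,.025,.43,3.472))"
```

```text
now [0.4665 0.0643 0.3141] [-3.141e+00  2.000e-03 -2.806e+00] w 0.0516 t 7.975 q [ 0.02 -0.05  1.7  -0.    1.5  -1.89]
[ 2.303 -0.029 -2.322] -35.969
```

View pics/w3.png

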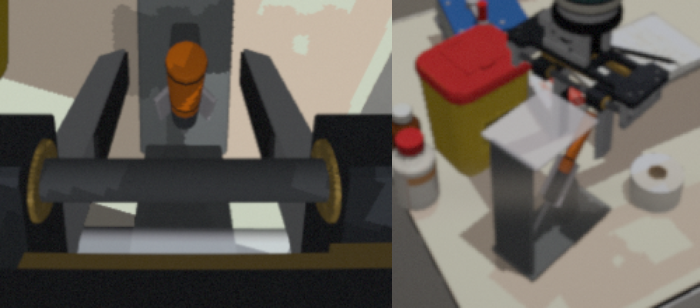

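```bash
python3 -c "
from h import *
import pickle
s=pickle.load(open('w3.pkl','rb'));T=np.array([.4665,.0643]);yw=.334
X=atz(s,(283.6,242.9),.152)[:2];e=np.array([np.cos(yw),np.sin(yw)]);print(X,(X-T)@e,(X-T)@[-e[1],e[0]])
print([ (round(h,3),((atz(s,(283.6,242.9),h)[:2]-T)@e).round(4)) for h in(.145,.16)])"
```

```text
[0.45075291 0.06085031] -0.016007777338678118 0.001903229292873116
[(0.145, np.float64(-0.0131)), (0.16, np.float64(-0.0193))]
```

>>> apply_moves(moves=[[[0, 0, 0, 0, 0.9], [0, 0, 0, 0, 0.9], [0, 0, 0, 0, 0.9], [0, 0, 0, 0, 0.9], [0, 0, 0, 0, 0.9], [0, 0, 0, 0, 0.9]]])

```text
time: 8.72
tool_pos: [0.4658, 0.0642, 0.3128]
ee_rot: [-3.142, -0.0, -2.806]
wrist_force: [-0.7, -0.1, 1.2]
width: 0.0152
finger_force: 30.0
```

>>> apply_moves(moves=[[[0.13, 0, -0.155, 0, 0.9], [0.32, 0, -0.38, 0, 0.9], [0.6, 0, -0.715, 0, 0.9], [0.9, 0, -1.07, 0, 0.9], [1.2, 0, -1.43, 0, 0.9], [1.5, 0, -1.79, 0, 0.9], [1.7, 0, -2.03, 0, 0.9], [1.8, 0, -2.15, 0, 0.9], [1.8, 0, -2.15, 0, 0.9]]])

```text
time: 9.85
tool_pos: [0.3807, 0.0345, 0.4205]
ee_rot: [-3.141, 0.001, -2.806]
wrist_force: [-0.2, -0.7, -0.6]
width: 0.0151
finger_force: 30.0
```

```bash
python3 -c "
from mv import *
import pickle
s=cam('wrist');pickle.dump(s,open('w4.pkl','wb'))
t=cam('side');pickle.dump(t,open('s4.pkl','wb'))
a=cv2.resize(s['image'][200:420,150:430],None,fx=1.4,fy=1.4);b=t['image'][110:330,200:420];b=cv2.resize(b,(400,400),interpolation=3)
a=cv2.copyMakeBorder(a,0,92,0,0,0)
cv2.imwrite('pics/w4.png',np.hstack([a,b])[:,:,::-1])
c=np.array([.4515,-.2787]);yw=-.137;e=np.array([np.cos(yw),np.sin(yw)]);l=np.array([-e[1],e[0]])
tgt=lambda x,y,z:(*(c+(x-.0947)*e+y*l),z+.2928,yw+np.pi-2*np.pi)
move(tgt(-.13,.05,.11),tgt(-.1,.05,.065))"
```

```text
now [0.381  0.0346 0.4195] [ 3.141e+00 -1.000e-03 -2.806e+00] w 0.0155 t 9.95 q [-0.06 -0.3   1.69  0.    1.75 -1.96]
[ 4.278 -3.444  0.337] 2.708
[ 3.743 -3.718  1.236] 2.708
```

View pics/w4.png

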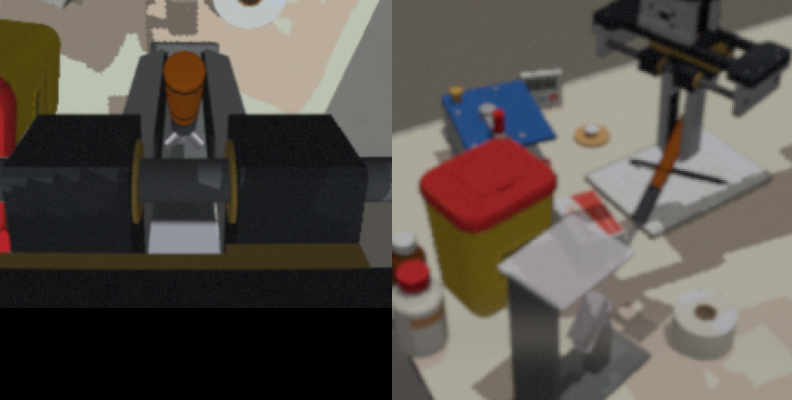

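>>> apply_moves(moves=[[[0.9, -0.5, 0, 0.3, 0.9], [1.6, -1.0, 0, 0.7, 0.9], [2.3, -1.6, 0, 1.2, 0.9], [2.95, -2.2, 0, 1.7, 0.9], [3.6, -2.8, 0.1, 2.2, 0.9], [4.1, -3.3, 0.3, 2.7, 0.9], [3.9, -3.6, 0.8, 2.71, 0.9], [3.74, -3.72, 1.24, 2.71, 0.9], [3.74, -3.72, 1.24, 2.71, 0.9], [3.74, -3.72, 1.24, 2.71, 0.9]]])

```text
time: 11.2
tool_pos: [0.2657, -0.2026, 0.3585]
ee_rot: [3.141, -0.0, 3.005]
wrist_force: [0.8, 0.4, -0.8]
width: 0.015
finger_force: 30.0
```

```bash
python3 -c "
from mv import *
import pickle
s=cam('wrist');pickle.dump(s,open('w5.pkl','wb'))
t=cam('top');pickle.dump(t,open('t5.pkl','wb'))
o=telemetry.get_obs();R=Ro.from_euler('xyz',o['ee_rot']).as_matrix();X=o['tool_pos']+R@[-.0947,0,.2928];print(X,proj(t,[X]),proj(s,[X]))
b=t['image'][170:260,280:370];b=cv2.resize(b,(540,540),interpolation=3)
a=cv2.copyMakeBorder(s['image'][:,150:410],0,120,0,0,0)
cv2.imwrite('pics/w5.png',np.hstack([a,b])[:,:,::-1])
move()"
```

```text
[ 0.35983176 -0.21593337  0.06655017] [[309.64943441 238.74842914]] [[279.66606266 297.56457394]]
now [ 0.2657 -0.2026  0.3592] [-3.140e+00  1.000e-03  3.005e+00] w 0.0153 t 11.3 q [-0.82 -0.41  1.89 -0.    1.66 -2.26]
```

View pics/w5.png

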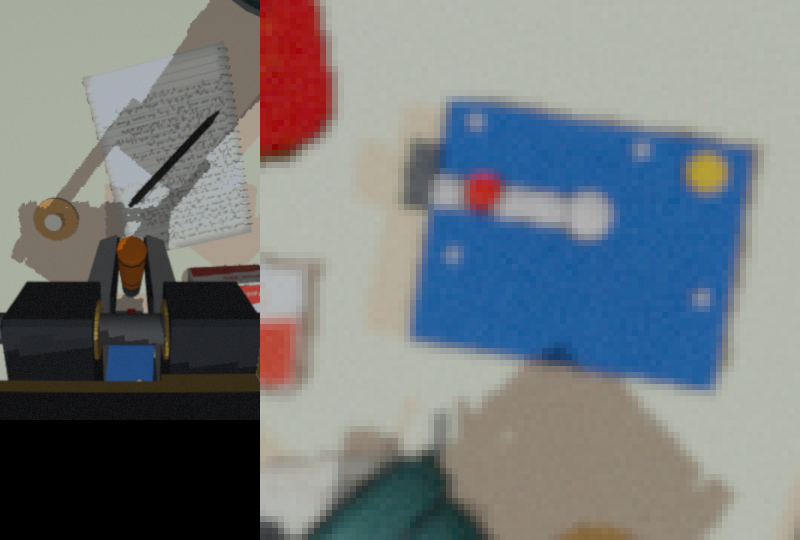

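```bash
cat >> mv.py <<'E'
cc=np.array([.4525,-.279]);cy=-.1365;ce=np.array([np.cos(cy),np.sin(cy)]);cl=np.array([-ce[1],ce[0]])
OFF=np.array([-.0947,0,.2928])
def T(x,y,z): return (*(cc+(x+OFF[0])*ce+y*cl),z+OFF[2],cy+np.pi)
def tip():
    o=telemetry.get_obs();R=Ro.from_euler("xyz",o["ee_rot"]).as_matrix();X=o["tool_pos"]+R@OFF;q=X[:2]-cc
    print("tip chamber",np.round([q@ce,q@cl,X[2]],4),"F",o["wrist_force"].round(1))
E
python3 -c "
from mv import *
tip();move(T(-.1,.043,.062),T(-.052,.043,.062),T(-.052,.043,.057),T(-.051,.043,.0555))"
```

```text
tip chamber [-0.1004  0.0499  0.0666] F [-0.8  0.2 -0.9]
now [ 0.2657 -0.2026  0.3592] [-3.140e+00  1.000e-03  3.005e+00] w 0.0153 t 11.3 q [-0.82 -0.41  1.89 -0.    1.66 -2.26]
[-0.016 -0.145  0.089] -0.002
[-0.976 -0.144  0.09 ] -0.002
[-0.976 -0.144  0.19 ] -0.002
[-0.996 -0.144  0.22 ] -0.002
```

>>> apply_moves(moves=[[[0, -0.14, 0.08, 0, 0.9], [-0.25, -0.14, 0.08, 0, 0.9], [-0.55, -0.14, 0.08, 0, 0.9], [-0.8, -0.14, 0.08, 0, 0.9], [-0.96, -0.14, 0.08, 0, 0.9], [-0.96, -0.14, 0.1, 0, 0.9], [-0.96, -0.14, 0.15, 0, 0.9], [-0.96, -0.14, 0.2, 0, 0.9], [-0.96, -0.14, 0.2, 0, 0.9]]])

```text
time: 12.42
tool_pos: [0.3118, -0.2161, 0.3478]
ee_rot: [3.141, -0.0, 3.004]
wrist_force: [-0.9, 0.1, -0.7]
width: 0.0157
finger_force: 30.0
```

```bash
python3 -c "
from mv import *
tip();print(telemetry.get_obs()['time'])"
```

```text
tip chamber [-0.0533  0.0432  0.055 ] F [-0.9  0.1 -0.7]
12.425
```

>>> apply_moves(moves=[[[0, 0, 0.02, 0, 0.9], [0, 0, 0.04, 0, 0.9], [0, 0, 0.05, 0, 0.9], [0, 0, 0.05, 0, 0.9]]])

```text
time: 12.92
tool_pos: [0.3122, -0.2162, 0.3456]
ee_rot: [3.142, 0.0, 3.004]
wrist_force: [-0.0, 0.5, -0.8]
width: 0.0154
finger_force: 30.0
```

>>> apply_moves(moves=[[[0, 0, 0.02, 0, 0.9], [0, 0, 0.02, 0, 0.9], [0, 0, 0.02, 0, 0.9]]])

```text
time: 13.3
tool_pos: [0.3122, -0.2162, 0.3446]
ee_rot: [3.142, 0.0, 3.004]
wrist_force: [-0.4, 0.1, -0.5]
width: 0.0154
finger_force: 30.0
```

```bash
python3 -c "
from mv import *
tip()"
```

```text
tip chamber [-0.0529  0.0431  0.0518] F [-0.4  0.1 -0.5]
```

>>> apply_moves(moves=[[[0, 0, 0.02, 0, 0.9], [0, 0, 0.02, 0, 0.9], [0, 0, 0.02, 0, 0.9]]])

```text
time: 13.68
tool_pos: [0.3122, -0.2162, 0.3436]
ee_rot: [3.141, -0.0, 3.004]
wrist_force: [-0.4, -0.8, 0.1]
width: 0.0152
finger_force: 30.0
```

>>> apply_moves(moves=[[[0, 0, 0.02, 0, 0.9], [0, 0, 0.02, 0, 0.9], [0, 0, 0.02, 0, 0.9]]])

```text
time: 14.05
tool_pos: [0.3122, -0.2162, 0.3428]
ee_rot: [-3.142, 0.0, 3.004]
wrist_force: [-0.7, 0.8, 0.7]
width: 0.0153
finger_force: 30.0
```

>>> apply_moves(moves=[[[0, 0, 0.02, 0, 0.9], [0, 0, 0.02, 0, 0.9], [0, 0, 0.02, 0, 0.9]]])

```text
time: 14.42
tool_pos: [0.3122, -0.2162, 0.3419]
ee_rot: [-3.141, 0.0, 3.004]
wrist_force: [-1.0, 0.1, 2.9]
width: 0.0155
finger_force: 30.0
```

>>> apply_moves(moves=[[[0, 0, -0.075, 0, 0.9], [-0.03, 0, -0.075, 0, 0.9], [-0.06, 0, -0.075, 0, 0.9], [-0.06, 0, -0.075, 0, 0.9]]])

```text
time: 14.92
tool_pos: [0.3153, -0.2166, 0.3452]
ee_rot: [3.141, -0.0, 3.004]
wrist_force: [0.1, -0.1, -0.3]
width: 0.0154
finger_force: 30.0
```

>>> apply_moves(moves=[[[-0.02, 0, 0, 0, 0.9], [-0.02, 0, 0, 0, 0.9], [-0.02, 0, 0, 0, 0.9]]])

```text
time: 15.3
tool_pos: [0.3161, -0.2167, 0.3454]
ee_rot: [3.141, 0.0, 3.004]
wrist_force: [-0.2, 0.4, -0.7]
width: 0.0155
finger_force: 30.0
```

```bash
python3 -c "
from mv import *
tip()"
```

```text
tip chamber [-0.0489  0.0431  0.0526] F [-0.2  0.4 -0.7]
```

>>> apply_moves(moves=[[[-0.03, 0, 0, 0, 0.9], [-0.03, 0, 0, 0, 0.9], [-0.03, 0, 0, 0, 0.9]]])

```text
time: 15.68
tool_pos: [0.3176, -0.2169, 0.3453]
ee_rot: [3.141, -0.0, 3.004]
wrist_force: [-1.3, -0.3, 0.3]
width: 0.0151
finger_force: 30.0
```

>>> apply_moves(moves=[[[-0.02, 0, 0, 0, 0.9], [-0.02, 0, 0, 0, 0.9], [-0.02, 0, 0, 0, 0.9]]])

```text
time: 16.05
tool_pos: [0.3185, -0.217, 0.3453]
ee_rot: [3.141, -0.001, 3.004]
wrist_force: [-1.7, 1.0, 0.6]
width: 0.0155
finger_force: 30.0
```

>>> apply_moves(moves=[[[-0.02, 0, 0, 0, 0.9], [-0.02, 0, 0, 0, 0.9], [-0.02, 0, 0, 0, 0.9]]])

```text
time: 16.42
tool_pos: [0.3195, -0.2172, 0.3453]
ee_rot: [3.141, -0.001, 3.004]
wrist_force: [-3.5, 0.2, 0.8]
width: 0.0151
finger_force: 30.0
```

>>> apply_moves(moves=[[[0.09, 0, 0, 0, 0.9], [0.09, 0, 0, 0, 0.9], [0.09, -0.03, 0, 0, 0.9], [0.09, -0.1, 0, 0, 0.9], [0.09, -0.17, 0, 0, 0.9], [0.09, -0.24, 0, 0, 0.9], [0.09, -0.31, 0, 0, 0.9], [0.09, -0.38, 0, 0, 0.9], [0.09, -0.45, 0, 0, 0.9], [0.09, -0.45, 0, 0, 0.9]]])

```text
time: 17.68
tool_pos: [0.312, -0.2391, 0.3454]
ee_rot: [3.141, -0.0, 3.004]
wrist_force: [0.1, 1.1, -0.4]
width: 0.0153
finger_force: 30.0
```

```bash
python3 -c "
from mv import *
tip();move(T(-.05,.02,.0525),T(-.05,-.045,.0525))"
```

```text
tip chamber [-0.0499  0.0204  0.0525] F [ 0.1  1.1 -0.4]
now [ 0.312  -0.2391  0.3454] [ 3.141 -0.     3.004] w 0.0153 t 17.675 q [-0.8  -0.25  1.8   0.    1.59 -2.23]
[ 0.002 -0.008  0.001] -0.007
[ 0.000e+00 -1.308e+00  1.000e-03] -0.007
```

>>> apply_moves(moves=[[[0, -0.07, 0, 0, 0.9], [0, -0.14, 0, 0, 0.9], [0, -0.21, 0, 0, 0.9], [0, -0.28, 0, 0, 0.9], [0, -0.35, 0, 0, 0.9], [0, -0.42, 0, 0, 0.9], [0, -0.49, 0, 0, 0.9], [0, -0.56, 0, 0, 0.9], [0, -0.63, 0, 0, 0.9], [0, -0.7, 0, 0, 0.9]]])

```text
time: 18.92
tool_pos: [0.3073, -0.2738, 0.3454]
ee_rot: [3.141, 0.0, 3.004]
wrist_force: [0.5, 0.0, -1.0]
width: 0.0154
finger_force: 30.0
```

```bash
python3 -c "
from mv import *
tip();move(T(-.05,-.045,.0525))"
```

```text
tip chamber [-0.0499 -0.0146  0.0526] F [ 0.5  0.  -1. ]
now [ 0.3073 -0.2738  0.3454] [3.141 0.    3.004] w 0.0154 t 18.925 q [-0.87 -0.21  1.77  0.    1.58 -2.3 ]
[ 0.001 -0.608  0.002] -0.005
```

>>> apply_moves(moves=[[[0, -0.07, 0, 0, 0.9], [0, -0.14, 0, 0, 0.9], [0, -0.21, 0, 0, 0.9], [0, -0.28, 0, 0, 0.9], [0, -0.35, 0, 0, 0.9], [0, -0.42, 0, 0, 0.9], [0, -0.49, 0, 0, 0.9], [0, -0.56, 0, 0, 0.9], [0, -0.6, 0, 0, 0.9], [0, -0.6, 0, 0, 0.9]]])

```text
time: 20.18
tool_pos: [0.3031, -0.3034, 0.3453]
ee_rot: [3.141, -0.0, 3.004]
wrist_force: [0.5, -0.4, -0.3]
width: 0.0155
finger_force: 30.0
```

>>> apply_moves(moves=[[[0, 0, 0, 0, 0.9], [0, -0.02, 0, 0, 0.9], [0, -0.02, 0, 0, 0.9]]])

```text
time: 20.55
tool_pos: [0.303, -0.3042, 0.3454]
ee_rot: [3.142, 0.0, 3.004]
wrist_force: [0.8, 0.3, 0.3]
width: 0.0156
finger_force: 30.0
```

```bash
python3 -c "
from mv import *
tip();
d=np.array([.4658,.0642,.3128]);a=np.array([np.cos(.3356),np.sin(.3356),0]);
W=lambda s,y=.3356-np.pi+2*np.pi:(*(d-a*np.sin(np.radians(40))*s+[0,0,np.cos(np.radians(40))*s]),y)
move(T(-.13,-.045,.07),W(.17),W(.14),W(0))"
```

```text
tip chamber [-0.0499 -0.0454  0.0526] F [0.8 0.3 0.3]
now [ 0.303  -0.3042  0.3454] [3.142 0.    3.004] w 0.0156 t 20.55 q [-0.92 -0.17  1.73  0.    1.58 -2.35]
[ 1.601  0.006 -0.348] -0.004
[-0.271  6.75  -1.952] -2.709
[-0.614  6.925 -1.493] -2.709
[-2.217  7.745  0.652] -2.709
```

>>> apply_moves(moves=[[[0.15, 0, 0, 0, 0.9], [0.5, 0, 0, 0, 0.9], [1.0, 0, 0, 0, 0.9], [1.4, 0, -0.4, 0, 0.9], [1.6, 0, -1.2, 0, 0.9], [1.6, 0.4, -1.9, 0, 0.9], [1.5, 1.4, -1.95, 0, 0.9], [1.3, 2.4, -1.95, -0.3, 0.9], [1.1, 3.4, -1.95, -0.8, 0.9]]])

```text
time: 21.68
tool_pos: [0.2708, -0.1269, 0.443]
ee_rot: [-3.141, 0.001, -3.139]
wrist_force: [1.6, 0.6, 0.1]
width: 0.0153
finger_force: 30.0
```

```bash
cat >> mv.py <<'E'
dd=np.array([.4658,.0642,.3128]);da=np.array([np.cos(.3356),np.sin(.3356),0])
def W(s):return (*(dd-da*np.sin(np.radians(40))*s+[0,0,np.cos(np.radians(40))*s]),.3356+np.pi)
E
python3 -c "
from mv import *
move(W(.18),W(.14))"
```

```text
now [ 0.2708 -0.1269  0.443 ] [-3.141e+00  1.000e-03 -3.139e+00] w 0.0153 t 21.675 q [-0.63 -0.5   1.78  0.    1.86 -2.2 ]
[-1.723  3.056 -0.154] -37.907
[-2.209  3.225  0.46 ] -37.907
```

>>> apply_moves(moves=[[[-0.2, 0.8, -0.15, -0.5, 0.9], [-0.6, 1.7, -0.15, -1.2, 0.9], [-1.2, 2.5, -0.15, -1.9, 0.9], [-1.72, 3.06, -0.15, -1.91, 0.9], [-1.72, 3.06, -0.15, -1.91, 0.9], [-1.72, 3.06, -0.15, -1.91, 0.9]]])

```text
time: 22.42
tool_pos: [0.3567, 0.0243, 0.4503]
ee_rot: [-3.141, -0.001, -2.807]
wrist_force: [-0.8, 0.4, -0.3]
width: 0.0155
finger_force: 30.0
```

```bash
python3 -c "
from mv import *
import pickle
t=cam('top');s=cam('side');pickle.dump((t,s),open('t6.pkl','wb'))
o=telemetry.get_obs();R=Ro.from_euler('xyz',o['ee_rot']).as_matrix();f=lambda v:o['tool_pos']+R@np.array(v)
u=np.array([np.sin(np.radians(40)),0,-np.cos(np.radians(40))]);tp=np.array([-.0947,0,.2911])
X=[f(tp+u*k) for k in(0,.055,.14)]
print(proj(t,X).round(1),proj(s,X).round(1))
b=cv2.resize(t['image'][140:220,170:250],(400,400),interpolation=3);a=cv2.resize(s['image'][140:240,230:330],(400,400),interpolation=3)
cv2.imwrite('pics/w6.png',np.hstack([a,b])[:,:,::-1])
move(W(.14),W(.0))"
```

```text
[[210.4 202.6]
 [211.8 214. ]
 [214.3 233.2]] [[329.5 238.5]
 [342.9 211.2]
 [363.9 168.4]]
now [0.3567 0.0239 0.4506] [-3.141  0.    -2.808] w 0.0156 t 22.525 q [-0.09 -0.36  1.67 -0.    1.82 -2.  ]
[-0.525  0.043  0.611] -36.011
[-2.325  0.047  2.756] -36.011
```

View pics/w6.png

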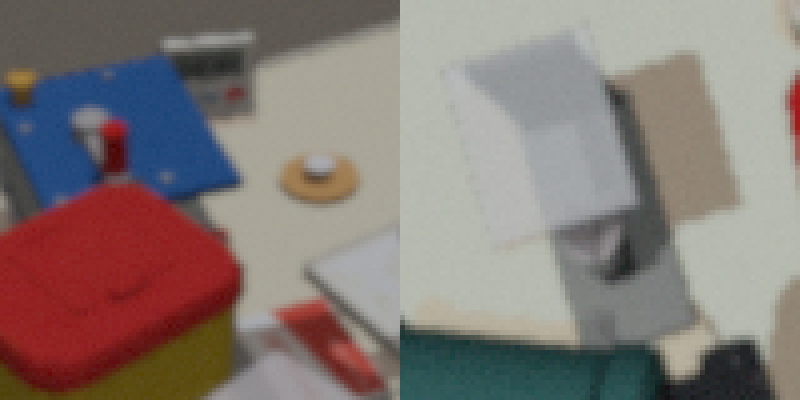

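>>> apply_moves(moves=[[[-0.3, 0.04, 0.35, 0, 0.9], [-0.53, 0.045, 0.61, 0, 0.9], [-0.78, 0.045, 0.91, 0, 0.9], [-1.03, 0.045, 1.21, 0, 0.9], [-1.28, 0.045, 1.51, 0, 0.9], [-1.53, 0.045, 1.81, 0, 0.9], [-1.53, 0.045, 1.81, 0, 0.9]]])

```text
time: 23.4
tool_pos: [0.4293, 0.0525, 0.358]
ee_rot: [3.14, -0.004, -2.805]
wrist_force: [-0.9, 0.4, -0.6]
width: 0.0154
finger_force: 30.0
```

```bash
python3 -c "
from mv import *
move(W(.03),W(.003))
tip()
import pickle
s=cam('side');w=cam('wrist')
a=cv2.resize(s['image'][190:350,240:400],(400,400),interpolation=3);b=cv2.resize(w['image'][200:420,170:390],(400,400),interpolation=3)
cv2.imwrite('pics/w7.png',np.hstack([a,b])[:,:,::-1])"
```

```text
now [0.4293 0.0525 0.358 ] [ 3.14  -0.004 -2.805] w 0.0154 t 23.4 q [-0.01 -0.16  1.71  0.    1.6  -1.92]
[-0.381 -0.02   0.442] -35.996
[-0.73  -0.021  0.854] -35.996
tip chamber [0.0151 0.3683 0.0648] F [-0.9  0.4 -0.6]
```

View pics/w7.png

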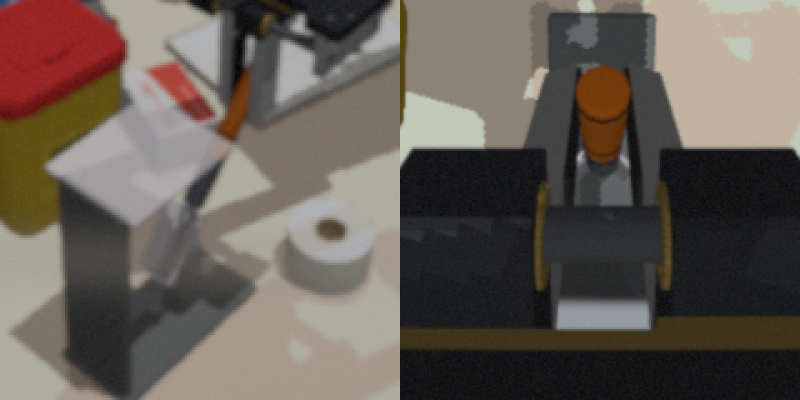

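Side view: the barrel is lined up with the cradle and entering it; forces are nil. I'll continue down the axis.

>>> apply_moves(moves=[[[-0.15, -0.01, 0.18, 0, 0.9], [-0.3, -0.015, 0.35, 0, 0.9], [-0.45, -0.02, 0.53, 0, 0.9], [-0.6, -0.02, 0.7, 0, 0.9], [-0.72, -0.02, 0.84, 0, 0.9], [-0.73, -0.02, 0.85, 0, 0.9], [-0.73, -0.02, 0.85, 0, 0.9]]])

```text
time: 24.38
tool_pos: [0.4638, 0.0633, 0.3175]
ee_rot: [3.142, 0.0, -2.806]
wrist_force: [-0.5, 0.3, -0.7]
width: 0.015
finger_force: 30.0
```

```bash
python3 -c "
from mv import *
move(W(.0))
tip()"
```

```text
now [0.4638 0.0633 0.3175] [ 3.142  0.    -2.806] w 0.015 t 24.375 q [ 0.01 -0.06  1.7   0.    1.51 -1.89]
[-0.044  0.004  0.094] -35.999
tip chamber [0.0489 0.3837 0.0247] F [-0.5  0.3 -0.7]
```

>>> apply_moves(moves=[[[-0.04, 0, 0.05, 0, 0.9], [-0.04, 0, 0.07, 0, 0.9], [-0.04, 0, 0.07, 0, 0.9]]])

```text
time: 24.75
tool_pos: [0.4655, 0.0639, 0.3139]
ee_rot: [3.142, 0.0, -2.806]
wrist_force: [-0.3, -0.6, 0.0]
width: 0.0148
finger_force: 30.0
```

>>> apply_moves(moves=[[[0, 0, 0, 0, 0.75], [0, 0, 0, 0, 0.6], [0, 0, 0, 0, 0.45], [0, 0, 0, 0, 0.45], [0, 0, 0, 0, 0.45]]])

```text
time: 25.38
tool_pos: [0.4656, 0.064, 0.3139]
ee_rot: [3.142, 0.0, -2.806]
wrist_force: [-0.3, -0.2, -0.1]
width: 0.0517
finger_force: 0.0
```

```bash
python3 -c "
from mv import *
import pickle
t=cam('side');s=cam('wrist');pickle.dump((t,s),open('s8.pkl','wb'))
a=cv2.resize(t['image'][190:350,240:400],(400,400),interpolation=3);b=cv2.resize(s['image'][200:420,170:390],(400,400),interpolation=3)
cv2.imwrite('pics/w8.png',np.hstack([a,b])[:,:,::-1])
move(W(0))"
```

```text
now [0.4656 0.0639 0.3139] [ 3.142  0.    -2.806] w 0.0515 t 25.475 q [ 0.02 -0.06  1.7   0.    1.5  -1.89]
[-0.005  0.004  0.023] -36.0
```

View pics/w8.png

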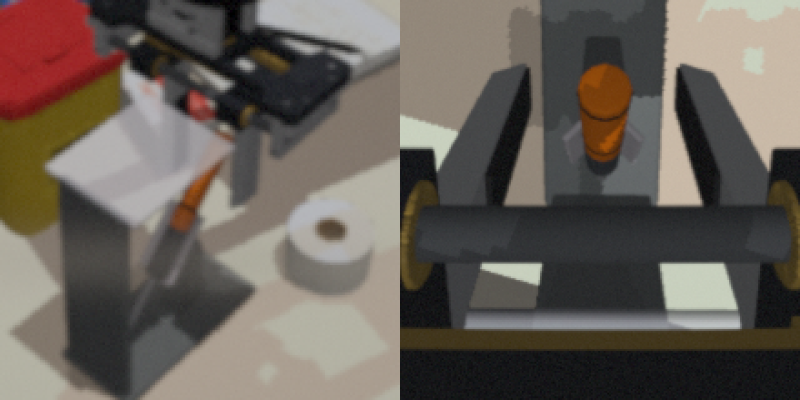

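>>> apply_moves(moves=[[[0.3, 0, 0, 0, 0.45], [0.8, 0, -0.1, 0, 0.45], [1.3, 0, -0.8, 0, 0.45], [1.8, 0, -1.8, 0, 0.45], [2.2, 0, -2.4, 0, 0.45], [2.2, 0, -2.4, 0, 0.45], [2.2, 0, -2.4, 0, 0.45]]])

```text
time: 26.35
tool_pos: [0.3615, 0.0277, 0.4327]
ee_rot: [3.141, -0.001, -2.806]
wrist_force: [0.5, 0.1, -0.2]
width: 0.0515
finger_force: 0.0
```

```bash
python3 -c "
from h import *
import pickle
t=cam('top');s=pickle.load(open('top.pkl','rb'));
f=lambda q:cv2.resize(q['image'][140:250,175:370],(585,330),interpolation=3)[:290]
cv2.imwrite('pics/w9.png',np.vstack([f(s),f(t)])[:,:,::-1])"
```

```text
(no output)
```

View pics/w9.png

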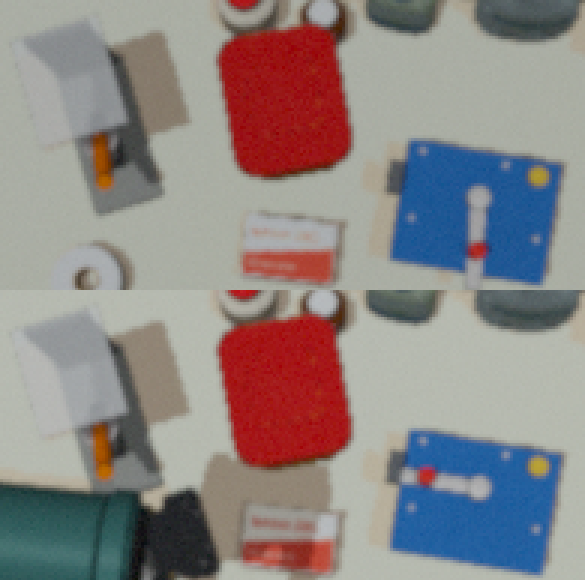

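The before and after top views match. The probe tail sits at (104,186) and then (104,472), where (104,476) would be an exact match. The latch is home, and the carton has not moved.

```bash
python3 -c "
from bench import ticket
print(ticket.close_job())"
```

```text
the job is handed in; nothing more can be done
None
```

The job is handed in, though the judge gave no verdict: the latch is home, the tip was guided along the joint from red to blue at about 3 cm/s, the probe is back in its dock, and I saw no bench items moved.

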